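Shut the turbidity meter's lid and take a reading

ROBOT

A 6-joint arm with a two-finger parallel gripper is mounted at the origin on a cart in front of the work surface, level with it; the furniture and walls round the work are solid. World frame = base frame: x ahead of the robot, y to its left, z up, the work surface at z = 0. Lengths are in m, angles in degrees, forces in N, time in s.
With the tool pointing down it reaches from about 0.4 to 0.825 m from the base axis. Payload 7 kg.
Tool frame: the origin (TCP) lies between the finger pads; the fingertips stand ctrl.nose_length ahead of it and the grasp point (between the pads) lies 2 mm behind it (ctrl.nose_length is the distance from the TCP to the fingertips, in m); z points along the fingers, y is the line along which they close (so a half turn about z gives the same grasp; the last joint's range is limited). The gripper opens to 88 mm and grips with 3 to 60 N. Pads are 19 mm wide; open, the fingers measure 130 mm over their backs; the gripper's body (78 mm by 193 mm) begins 47 mm behind the grasp point.
Start: joints at [-48.008, 20.546, 0.682, 0, -70.136, -16.507], TCP at [0.29, -0.609, 0.244] pointing down, gripper open.
Joint ranges: [-176.03, 176.03], [-82.01, 121.73], [-58.28, 71.71], [-173.87, 95.51], [-174.79, -0.11], [-173.66, 173.66]. Speed limits (degrees/s): [136.94, 136.94, 172.46, 180, 180, 180].

INTERFACE

Orientations are given as [roll, pitch, yaw] about the fixed x, y, z axes, in that order (R = Rz(yaw) Ry(pitch) Rx(roll)).
In Python, from plant import ctrl gives the robot as it stands.
- The arm moves only by the tool apply_moves, never from a script. Its argument "commands" is a list of rows, each a list of 3 entries, a list of its own where there are three numbers: the shift along the world's x, y, z in cm, then the turn about the world's z in rad, then the closure, from 0 (fully open) to 1 (shut). In form: [[[x, y, z], turn, jaw], ...]. A call has 1 to 20 rows; each row is the pose to reach, as a shift and turn from the pose commanded when the call began; what a row does not reach only later rows make up. A row lasts 1/12 s, in which the tool goes at most 41.7 mm and 7.16 degrees, less where a joint would pass 70% of its speed; a pose out of reach is approached as far as the arm can. A call with a gripper value outside its range is refused whole. The fingers move at their own pace and stop on an object; the grip force is fixed at half the most. Time passes only in rows, so rows that repeat a pose let the fingers close. It gives the time, the measured TCP pose, the force, the opening and the grip force at its end, in the units of the state.
- ctrl.get_obs(): the state, without advancing time (a new reading comes with each control period).
- ctrl.snapshot(name): name is "scene" or "side" or "wrist"; returns a dict with "img" (420x560x3 uint8, red, green, blue), "fx", "fy", "cx", "cy" (pixels), "T" (4x4, takes a point from camera to world coordinates). Camera axes: x right, y up, looking along -z (the intrinsics and any distortion apply to the point x, -y, -z); pixel columns grow to the right and rows downward; lengths in m; the calibration is good to about 2 mm. The wrist camera is an equidistant fisheye: a pixel r from the principal point sees the ray r / f radians off the axis. A picture is of the moment at which its call begins. There is no depth.
- ctrl.close_job(): hands the job in; it is judged then, once.
Trained networks look in a picture, given as the dict that the camera call returned (one of the last four; its "shot" number tells which), for a name from the list of things; names that differ only in an ending like _2 or _b are one class to them, and where a whole thing is asked for, a point or a joint stands for the part that bears it (a point fixed in the world has none). Each returns a list of dicts, best first, with "score" (0 to 1); they miss things now and then, are a little off and sometimes report something else, mostly with a low value. They report only what shows in the picture. A call takes as long as a camera call. They do not tell look-alikes from the thing itself.
- ctrl.search_frame(picture, target): "at" ([column, row] in pixels, amid what is visible of it).
- ctrl.spot_point(picture, target): "at" ([column, row] in pixels: a listed point, or the origin of a listed thing).
The state is a dict: "clock": time; "joint_pos": joint angles; "qvel": joint speeds; "tau": joint torques, N m; "tool_pos": TCP position; "orientation": TCP orientation; "force": force on the tool from outside, world axes, zero at the start; "moment": the same for the moment, N m; "opening": finger opening in m; "gripper_force": force on a finger pad.
Only numpy, scipy, OpenCV 4.12 (cv2) and the standard library are available. Lean on these libraries where they do the work, as an engineer would, in place of code of your own. Each camera call takes 0.05 s, during which the arm holds its last target. There are 200 camera calls.

TASK

The sample vial already stands in the turbidity meter. With the fingertips, push the meter's black lid shut over it so that no stray light gets in, then press the oblong read key gently all the way down, let it come up again and draw back. Press neither round key, lift nothing, do not shove the meter along, and leave the vials, the beaker and the sample tube as they stand.

Things in the scene. Friction and masses are not known exactly. Their poses are not given: they have to be found in the camera images.
- meter: portable turbidity meter, white and grey plastic, 1.8 kg, loose on rubber feet, 210 (x) x 150 (y) x 72 mm without lid. Origin under its middle, x to its back, y to its left, z up; the front with the keys faces roughly the robot. The key panel rises from 50 mm at the front edge (x = -105 mm) to 72 mm at x = 0 (0.207 rad), with a display behind the keys; from there back the deck is level.
- lid (a joint): angle of the hollow black lid of the meter: 0 = shut, lying on the deck; grows as it opens up and back (1.57 = upright, stop at 1.75). It stands partly open at the start. The hinge is stiff (0.07 N m): the lid stays wherever it is left, and must be pushed the whole way, onto a thin foam seal that yields 1 or 2 mm per 10 N.
- lid_hinge (a point): middle of the lid's hinge line on the meter, 97 mm behind the meter's origin and 72.5 mm up; the hinge runs along the meter's y and does not move with the lid.
- lid_front_top (a point): moves with the lid: middle of the front edge of its outer (top) face, 88 mm from the hinge line along the lid and 22 mm above the lid's rim plane through the hinge. The lid is 88 x 90 (along the hinge) x 22 mm, 3 mm walls, open below; a small finger tab sticks out 7 mm at the rim below this edge.
- key_oblong (a joint): travel of the oblong read key (m), the rightmost of the row: 0 = up, 0.004 = fully down; a spring pushes it back, 1 N at the start and 4 N fully down. It moves along the normal of the sloping panel.
- key_oblong_top (a point): centre of the top of the oblong key, which is 16 mm deep x 34 mm wide (along the meter's y), black, and stands 7 mm proud of the panel; the point's z is the panel's normal. 75 mm in front of and 36 mm right of the meter's origin.
- key_round_inner (a joint): travel of the round key next to the oblong one (m): 0 = up, 0.004 = down. Leave it alone.
- key_round_inner_top (a point): centre of the top of that key, 16 mm across, black, 7 mm proud, 54 mm left of the oblong key's centre.
- key_round_outer (a joint): travel of the leftmost round key (m): 0 = up, 0.004 = down. Leave it alone.
- key_round_outer_top (a point): centre of the top of that key, 16 mm across, black, 7 mm proud, 86 mm left of the oblong key's centre.
- well_floor (a point): centre of the floor of the round well (17.5 mm across, 34 mm deep) in the meter's deck under the lid, 50 mm behind the meter's origin and 37 mm up.
- vial_in_well: small glass vial with a blue screw cap, 15 mm across, 47 mm high, standing loose in the well; its cap shows 13 mm above the deck. Origin at the centre of its underside. The shut lid clears it.
- spare_vial: small glass vial with a black screw cap, 15 mm across, 47 mm high, standing on the bench beside the meter. Origin at the centre of its underside.
- beaker: small clear beaker, 45 mm across, 58 mm high, on the bench beside the meter. Origin at the centre of its underside.
- sample_tube: clear sample tube with a blue screw cap, 36 mm across, 112 mm high, standing on the bench beside the meter. Origin at the centre of its underside.
Things that resemble listed ones, but are neither listed nor needed, are in the scene too. There is more than one size of the sample_tube; the job needs the largest.

How it is judged (in metres and radians):
On the way, in this order (a step that is already met when the one before it is completed fails the run):
1. the lid is shut (value of joint lid below 0.05 rad and value of joint key_oblong below 0.0015 m), for 0.2 s.
2. with the lid shut, the fingers press the oblong key down (value of joint key_oblong above 0.003 m and value of joint lid below 0.05 rad and contact force between the fingers and key_oblong above 0.5 N), for 0.05 s.
At the end, for the whole second after the job is handed in: Lid shut (within 0.05 rad); oblong key pressed 3 mm or more with the lid shut and up again, round keys up; meter moved under 15 mm, level and at rest; vial in its well; spare vial, beaker and sample tube upright within 10 mm of where they stood (value of joint lid below 0.05 rad and value of joint each of key_oblong, key_round_inner, key_round_outer below 0.001 m and distance of meter from where it was at the start of the episode below 0.015 m and angle between meter's own z axis and vertical below 0.05 rad and linear speed of meter below 0.02 m/s and distance between vial_in_well and well_floor below 0.006 m and distance of each of spare_vial, beaker, sample_tube from where it was at the start of the episode below 0.01 m and angle between each of spare_vial, beaker, sample_tube's own z axis and vertical below 0.1 rad); the robot touches nothing.
It fails at once if a round key is pressed more than 1.5 mm (value of joint any of key_round_inner, key_round_outer above 0.0015 m).
It fails at once if the oblong key is pressed while the lid is still open (value of joint key_oblong above 0.0015 m and value of joint lid above 0.08 rad).
It fails at once if the meter is shoved 15 mm or more, lifted or tipped (distance of meter from where it was at the start of the episode above 0.015 m or angle between meter's own z axis and vertical above 0.08 rad or height (world z) of meter above 0.008 m).
It fails at once if the robot presses on the meter, its lid or a key with more than 30 N (contact force between any of the fingers, the arm and meter above 30 N).
It fails at once if the spare vial, beaker or sample tube is moved more than 10 mm, lifted or knocked over, or the vial leaves its place in the well (distance between vial_in_well and well_floor above 0.008 m or distance of any of spare_vial, beaker, sample_tube from where it was at the start of the episode above 0.01 m or angle between any of spare_vial, beaker, sample_tube's own z axis and vertical above 0.2 rad).
It also fails if it takes over 40 s, if anything falls off the work surface, if the arm or the gripper's body presses on something with over 40 N, if the wrist force passes 120 N, or if a joint passes its speed limit or range.

## Working session

There is one attempt and no reset: what is moved stays moved. The work goes in short steps, Python scripts to look and compute and a tool call to move; the robot and the scene stay as the last step left them, time stands still between calls to the robot, and variables do not carry over. Pictures are saved under pics/ and viewed, at most 10 in all, crops included, and the job is handed in when it is done.

Besides the shell and the picture viewer there is one more tool, called after "Emit:" as name([rows], argument=value, ...), one row to a line, values as JSON. apply_moves: Moves the arm, as the interface text tells. Its arguments: {"type":"object","properties":{"commands":{"type":"array"}},"required":["commands"]}

```bash
mkdir -p pics
cat > h.py <<'E'
import numpy as np, cv2
from plant import ctrl
def proj(s,P):
    T=np.array(s["T"]);p=np.linalg.inv(T)@np.append(P,1)
    return np.array([s["cx"]+s["fx"]*p[0]/-p[2], s["cy"]-s["fy"]*p[1]/-p[2]])
def ray(s,uv):
    T=np.array(s["T"]);d=np.array([(uv[0]-s["cx"])/s["fx"],-(uv[1]-s["cy"])/s["fy"],-1.])
    d=T[:3,:3]@d;return T[:3,3],d/np.linalg.norm(d)
def tri(rs):
    A=0;b=0
    for o,d in rs:
        M=np.eye(3)-np.outer(d,d);A=A+M;b=b+M@o
    return np.linalg.solve(A,b)
E
python3 - <<'E'
from h import *
np.set_printoptions(precision=4,suppress=True)
S={n:ctrl.snapshot(n) for n in("scene","side")}
o=ctrl.get_obs();print(o["tool_pos"],o["orientation"],o["opening"],o["force"],ctrl.nose_length)
for n,s in S.items():
    print(n,s["fx"],np.array(s["T"])[:3,3],[k for k in s])
    cv2.imwrite(f"pics/{n}0.png",s["img"][...,::-1])
for t in["meter","lid_hinge","lid_front_top","key_oblong_top","key_round_inner_top","key_round_outer_top","well_floor","spare_vial","beaker","sample_tube","vial_in_well"]:
    for n,s in S.items():
        print(t,n,[(np.round(d["at"],1).tolist(),round(d["score"],2)) for d in ctrl.spot_point(s,t)[:3]])
E
```

```text
[ 0.2902 -0.609   0.2427] [ 179.9128   -0.0094 -154.5218] 0.08758420758908125 [-0.5899 -0.737  -0.569 ] 0.017
scene 458.17044598124505 [0.0976 0.6321 0.4594] ['img', 'fx', 'fy', 'cx', 'cy', 'T', 'shot']
side 480.29778633098425 [ 0.5976 -0.8549  0.6069] ['img', 'fx', 'fy', 'cx', 'cy', 'T', 'shot']
meter scene [([315.6, 222.9], 0.58)]
meter side [([268.8, 263.4], 0.85), ([292.8, 222.9], 0.59)]
lid_hinge scene [([271.0, 182.1], 0.85)]
lid_hinge side [([315.2, 226.0], 0.93)]
lid_front_top scene [([290.2, 150.4], 0.96)]
lid_front_top side [([294.9, 193.6], 0.82), ([228.9, 227.6], 0.73)]
key_oblong_top scene [([355.4, 194.2], 0.38)]
key_oblong_top side [([234.9, 254.8], 0.39)]
key_round_inner_top scene [([352.5, 205.1], 0.48)]
key_round_inner_top side [([232.4, 235.6], 0.59)]
key_round_outer_top scene [([346.8, 211.8], 0.37)]
key_round_outer_top side [([229.2, 227.3], 0.58)]
well_floor scene [([294.5, 204.3], 0.96)]
well_floor side [([290.5, 245.8], 0.73)]
spare_vial scene []
spare_vial side [([275.6, 310.7], 0.67)]
beaker scene [([319.8, 261.9], 0.77)]
beaker side [([235.8, 229.9], 0.63)]
sample_tube scene [([223.3, 241.1], 0.91), ([209.9, 253.7], 0.82), ([252.4, 250.5], 0.76)]
sample_tube side [([325.3, 219.2], 0.66), ([291.3, 221.5], 0.6)]
vial_in_well scene []
vial_in_well side [([292.9, 242.1], 0.63), ([296.4, 245.5], 0.44), ([233.4, 253.7], 0.32)]
```

```bash
python3 - <<'E'
import cv2,numpy as np
a=cv2.imread("pics/scene0.png");b=cv2.imread("pics/side0.png")
c=lambda i,x,y:cv2.resize(i[y:y+150,x:x+200],None,fx=4,fy=4,interpolation=3)
cv2.imwrite("pics/a1.png",c(a,190,130));cv2.imwrite("pics/b1.png",c(b,180,170))
E
python3 - <<'E'
from h import *
np.set_printoptions(precision=4,suppress=True)
S={n:ctrl.snapshot(n) for n in("scene","side")}
P={}
for t in["meter","lid_hinge","lid_front_top","key_oblong_top","key_round_inner_top","key_round_outer_top","well_floor","beaker"]:
    r=[ray(s,ctrl.spot_point(s,t)[0]["at"]) for s in S.values()]
    p=tri(r);P[t]=p;print(t,p,[np.round(np.linalg.norm(np.cross(p-o,d)),4) for o,d in r])
# fit meter pose on table from points
from scipy.optimize import least_squares
L={"meter":(0,0,0),"lid_hinge":(.097,0,.0725),"key_oblong_top":None,"well_floor":(.05,0,.037)}
def key(y,x=-.075):
    z=.072+x*np.tan(.207)
    return np.array([x,y,z])  # x given as top centre; height below
n=np.array([-np.sin(.207),0,np.cos(.207)])
def kp(y):
    # top at x=-.075: base at x=-.075+.007 sin
    xb=-.075+.007*np.sin(.207);return np.array([xb,y,.072+xb*np.tan(.207)])+.007*n
L["key_oblong_top"]=kp(-.036);L["key_round_inner_top"]=kp(.018);L["key_round_outer_top"]=kp(.05)
def W(q,l):
    c,s=np.cos(q[2]),np.sin(q[2]);return np.array([q[0]+c*l[0]-s*l[1],q[1]+s*l[0]+c*l[1],l[2]])
det={(t,m):ctrl.spot_point(s,t)[0]["at"] for t in L for m,s in S.items() }
f=lambda q:np.concatenate([proj(S[m],W(q,L[t]))-a for (t,m),a in det.items()])
r=least_squares(f,[P["meter"][0],P["meter"][1],0.],loss="soft_l1",f_scale=2)
print(r.x,np.degrees(r.x[2]));
for k,e in zip(det,f(r.x).reshape(-1,2)):print(k,e)
q=r.x
def lf(a): return W(q,(.097-.088*np.cos(a)+.022*np.sin(a),0,.0725+.088*np.sin(a)+.022*np.cos(a)))
l=least_squares(lambda a:np.concatenate([proj(s,lf(a[0]))-ctrl.spot_point(s,"lid_front_top")[0]["at"] for s in S.values()]),[.8])
print("lid",l.x,l.fun,lf(l.x[0]));print("key",W(q,L["key_oblong_top"]))
E
```

```text
meter [ 0.534  -0.0675 -0.0033] [np.float64(0.0), np.float64(0.0)]
lid_hinge [ 0.6228 -0.0437  0.0822] [np.float64(0.0046), np.float64(0.0046)]
lid_front_top [ 0.5906 -0.053   0.152 ] [np.float64(0.0009), np.float64(0.0009)]
key_oblong_top [ 0.474  -0.1285  0.0603] [np.float64(0.0026), np.float64(0.0026)]
key_round_inner_top [ 0.4566 -0.0607  0.0625] [np.float64(0.0011), np.float64(0.0011)]Traceback (most recent call last):
  File "<stdin>", line 6, in <module>
IndexError: list index out of range
```

View pics/a1.png

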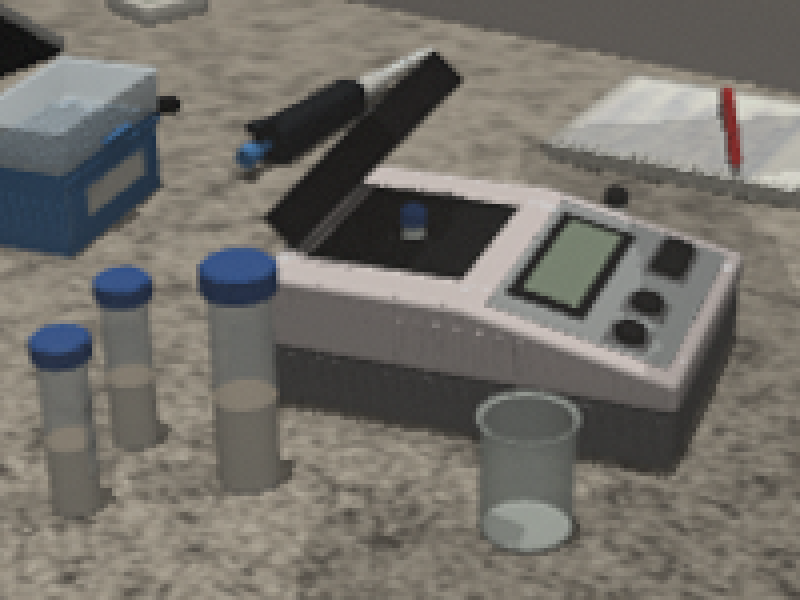

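View pics/b1.png

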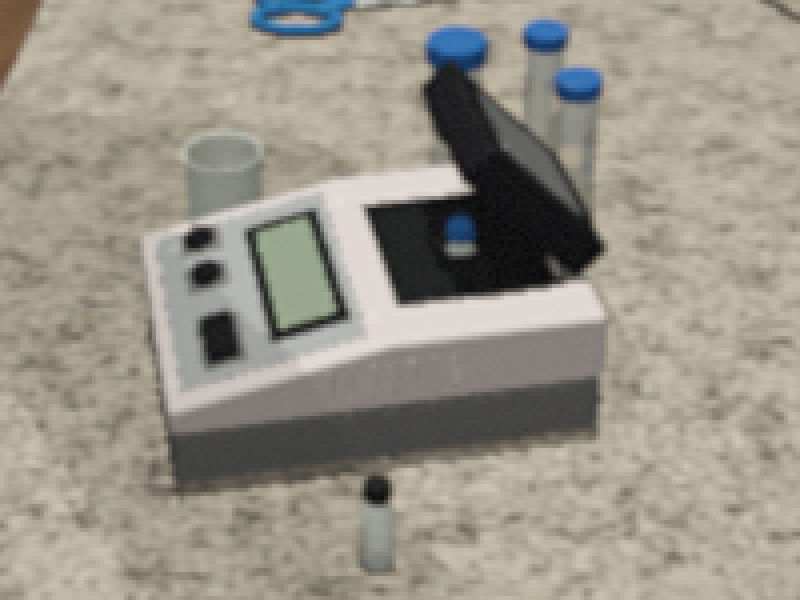

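The meter faces the robot. The oblong key is at scene (358,194) and side (235,254), and the round keys are at scene (352,206) and (347,213). The lid is about 60° open with its free edge up. Three tubes stand left of the hinge; the largest, at scene (250,225), is the sample tube. The beaker is at the front left and the spare vial is on the right. I'll fit the poses next.

```bash
cat > fit.py <<'E'
from h import *
from scipy.optimize import least_squares
np.set_printoptions(precision=4,suppress=True)
S={n:ctrl.snapshot(n) for n in("scene","side")}
n=np.array([-np.sin(.207),0,np.cos(.207)])
def kp(y):
    xb=-.075+.007*np.sin(.207);return np.array([xb,y,.072+xb*np.tan(.207)])+.007*n
L={"meter":(0,0,0),"lid_hinge":(.097,0,.0725),"well_floor":(.05,0,.037),"key_oblong_top":kp(-.036),"key_round_inner_top":kp(.018),"key_round_outer_top":kp(.05)}
hand={"scene":[(358,193.5),(352,205),(347.5,212.3)],"side":[(235,253.5),(231.5,237.5),(230,229)]}
def W(q,l):
    c,s=np.cos(q[2]),np.sin(q[2]);return np.array([q[0]+c*l[0]-s*l[1],q[1]+s*l[0]+c*l[1],l[2]])
D=[]
for t in L:
    for m,s in S.items():
        d=ctrl.spot_point(s,t)
        if d and d[0]["score"]>.3:D.append((t,m,d[0]["at"]))
for m in S:
    for t,a in zip(list(L)[3:],hand[m]):D.append((t,m,a))
f=lambda q:np.concatenate([proj(S[m],W(q,L[t]))-a for t,m,a in D])
r=least_squares(f,[.534,-.0675,.3],loss="soft_l1",f_scale=1.5);q=r.x
print(q,np.degrees(q[2]))
for k,e in zip(D,f(q).reshape(-1,2)):print(k[:2],e)
def lf(a): return W(q,(.097-.088*np.cos(a)+.022*np.sin(a),0,.0725+.088*np.sin(a)+.022*np.cos(a)))
LD=[(m,ctrl.spot_point(s,"lid_front_top")) for m,s in S.items()]
l=least_squares(lambda a:np.concatenate([proj(S[m],lf(a[0]))-d[0]["at"] for m,d in LD if d]),[.8])
print("lid",l.x,l.fun,lf(l.x[0]),"shut",lf(0));print("key",W(q,L["key_oblong_top"]),"hinge",W(q,L["lid_hinge"]))
for t in("beaker","sample_tube","spare_vial"):
  for m,s in S.items():
    for d in ctrl.spot_point(s,t):
      o,v=ray(s,d["at"]);print(t,m,d["score"],(o-v*o[2]/v[2])[:2])
E
python3 fit.py
```

```text
[ 0.5335 -0.0707  0.2525] 14.465322881363118
('meter', 'scene') [-1.238   0.1425]
('meter', 'side') [ 0.4932 -0.5999]
('lid_hinge', 'scene') [-1.1688 -0.2136]
('lid_hinge', 'side') [1.6775 0.8615]
('well_floor', 'scene') [ 2.2189 -2.8111]
('well_floor', 'side') [ 1.8764 -1.8389]
('key_oblong_top', 'scene') [1.4206 0.4416]
('key_oblong_top', 'side') [ 1.3408 -0.0915]
('key_round_inner_top', 'scene') [-0.4998 -1.2196]
('key_round_inner_top', 'side') [0.2738 2.9422]
('key_round_outer_top', 'scene') [4.1116 1.2285]
('key_round_outer_top', 'side') [-0.7195 -1.3671]
('key_oblong_top', 'scene') [ 0.1206 -1.5584]
('key_round_inner_top', 'scene') [-0.3998 -1.6196]
('key_round_outer_top', 'scene') [-0.0884 -1.5715]
('key_oblong_top', 'side') [-1.7592 -1.6915]
('key_round_inner_top', 'side') [-1.5262 -1.5578]
('key_round_outer_top', 'side') [-1.8195 -1.7671]
lid [0.8334] [ 1.6835 -1.917   0.4506  0.0794] [ 0.5859 -0.0572  0.1524] shut [ 0.5422 -0.0685  0.0945]
key [ 0.4699 -0.1243  0.0634] hinge [ 0.6274 -0.0465  0.0725]
beaker scene 0.56 [0.4514 0.0468]
beaker side 0.86 [0.4552 0.0496]
sample_tube scene 0.83 [0.6446 0.0927]
sample_tube scene 0.7 [0.5801 0.0756]
sample_tube side 0.67 [0.5693 0.0876]
sample_tube side 0.63 [0.627  0.1437]
sample_tube side 0.55 [0.6485 0.0981]
spare_vial scene 0.44 [ 0.6226 -0.1138]
spare_vial side 0.66 [ 0.5516 -0.2058]
```

Emit:
apply_moves([
  [[4, 7, 0], -0.1, 1],
  [[8, 14, 0], -0.19, 1],
  [[12, 21, 0], -0.19, 1],
  [[16, 28, 0], -0.19, 1],
  [[20, 35, 0], -0.19, 1],
  [[24, 42, 0], -0.19, 1],
  [[28, 49, 0], -0.19, 1],
  [[32, 55.8, 0], -0.19, 1],
  [[32, 55.8, 0], -0.19, 1],
  [[32, 55.8, 0], -0.19, 1],
  [[32, 55.8, 0], -0.19, 1],
  [[32, 55.8, 0], -0.19, 1],
  [[32, 55.8, -2], -0.19, 1],
  [[32, 55.8, -4], -0.19, 1],
  [[32, 55.8, -5], -0.19, 1],
  [[32, 55.8, -5], -0.19, 1],
  [[32, 55.8, -5], -0.19, 1],
])

```text
clock: 4.42
tool_pos: [0.6112, -0.0474, 0.1902]
orientation: [179.9, -0.2, -165.2]
force: [-1.2, -1.1, 0.8]
opening: 0.0003
gripper_force: 0.0
```

Run:
```python
from h import *
o=ctrl.get_obs();print(o)
a=[ctrl.snapshot(n)["img"][...,::-1] for n in("scene","side")]
c=lambda i,x,y:cv2.resize(i[y:y+200,x:x+133],None,fx=3,fy=3,interpolation=3)
cv2.imwrite("pics/c2.png",np.hstack([c(a[0],230,60),c(a[1],230,110)]))
```

```text
{'clock': 4.4167, 'joint_pos': array([ 1.37710275e+01,  1.71035675e+01, -1.15692467e+01, -5.47908152e-02,
       -6.15314420e+01, -8.89614059e+01]), 'qvel': array([-2.79537828, -2.51159928, -0.39711151,  0.68380226, -2.71922217,
        3.03588388]), 'tau': array([  2.21448697, -52.23726153,  28.45689297,   6.72349781,
         0.41272262,  -0.59611341]), 'tool_pos': array([ 0.61115173, -0.04737831,  0.19015592]), 'orientation': array([ 179.94823302,   -0.20336223, -165.2164899 ]), 'force': array([-1.17375505, -1.07477557,  0.77065681]), 'moment': array([-0.12903164,  0.11943866,  0.01459393]), 'gripper_force': 0.0, 'opening': 0.0002621385093197608}
```

View pics/c2.png

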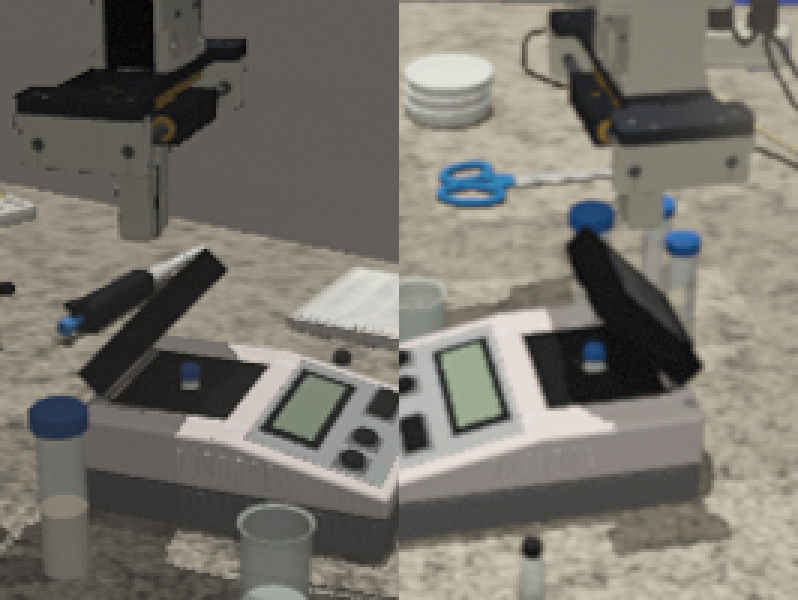

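The closed fingertips, at scene-crop (138,238), hang just behind and above the lid's front edge, clear of everything. I'll push along the lid's arc.

Emit:
apply_moves([
  [[-0.2, -0.05, -1.2], 0, 1],
  [[-0.3, -0.1, -2.4], 0, 1],
  [[-0.3, -0.1, -3.2], 0, 1],
  [[-0.6, -0.15, -3.8], 0, 1],
  [[-1.2, -0.3, -4.2], 0, 1],
  [[-1.7, -0.45, -4.6], 0, 1],
  [[-2.2, -0.55, -5.1], 0, 1],
  [[-2.7, -0.7, -5.6], 0, 1],
  [[-3.0, -0.8, -6.0], 0, 1],
  [[-3.3, -0.85, -6.4], 0, 1],
  [[-3.6, -0.9, -6.8], 0, 1],
  [[-3.6, -0.9, -6.8], 0, 1],
  [[-3.6, -0.9, -6.8], 0, 1],
])

```text
clock: 5.6
tool_pos: [0.574, -0.0603, 0.1253]
orientation: [180.0, -0.1, -165.4]
force: [-0.3, -0.5, 0.1]
opening: 0.0005
gripper_force: 0.0
```

Run:
```python
from h import *
a=[ctrl.snapshot(n)["img"][...,::-1] for n in("scene","side")]
c=lambda i,x,y:cv2.resize(i[y:y+150,x:x+133],None,fx=3,fy=3,interpolation=3)
cv2.imwrite("pics/c3.png",np.hstack([c(a[0],230,110),c(a[1],230,150)]))
```

```text
(no output)
```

View pics/c3.png

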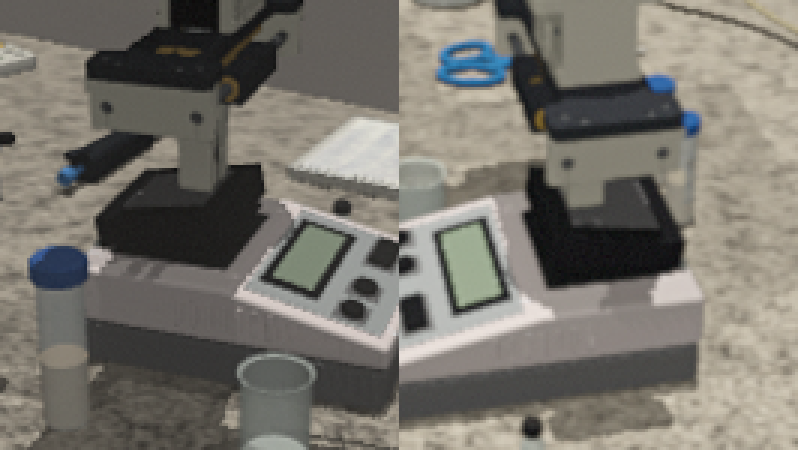

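The lid has followed the tips and is about 0.2 rad open, with the tips on its top face near the front edge. I'll press on gently.

Emit:
apply_moves([
  [[-0.2, -0.05, -0.4], 0, 1],
  [[-0.4, -0.1, -0.8], 0, 1],
  [[-0.5, -0.15, -1.1], 0, 1],
  [[-0.5, -0.15, -1.3], 0, 1],
  [[-0.5, -0.15, -1.3], 0, 1],
  [[-0.5, -0.15, -1.3], 0, 1],
])

```text
clock: 6.2
tool_pos: [0.5693, -0.0618, 0.1123]
orientation: [180.0, -0.0, -165.4]
force: [0.6, -0.4, -0.3]
opening: 0.0004
gripper_force: 0.0
```

Emit:
apply_moves([
  [[0, 0, -0.1], 0, 1],
  [[0, 0, -0.15], 0, 1],
  [[0, 0, -0.15], 0, 1],
  [[0, 0, -0.15], 0, 1],
])

```text
clock: 6.53
tool_pos: [0.5696, -0.0618, 0.1117]
orientation: [-180.0, 0.0, -165.4]
force: [-2.1, 1.4, 5.8]
opening: 0.0004
gripper_force: 2.8
```

Emit:
apply_moves([
  [[0, 0, -0.1], 0, 1],
  [[0, 0, -0.1], 0, 1],
  [[0, 0, -0.1], 0, 1],
  [[0, 0, -0.1], 0, 1],
])

```text
clock: 6.87
tool_pos: [0.5696, -0.0618, 0.1116]
orientation: [-180.0, 0.1, -165.4]
force: [-4.6, 1.4, 12.7]
opening: 0.0001
gripper_force: 6.4
```

Emit:
apply_moves([
  [[0, 0, 1], 0, 1],
  [[0, 0, 4], 0, 1],
  [[0, 0, 8], 0, 1],
  [[-4, -2.5, 8], 0, 1],
  [[-8, -5, 8], 0, 1],
  [[-10.2, -6.3, 8], 0, 1],
  [[-10.2, -6.3, 8], 0, 1],
  [[-10.2, -6.3, 8], 0, 1],
  [[-10.2, -6.3, 8], 0, 1],
])

```text
clock: 7.62
tool_pos: [0.4679, -0.1249, 0.1909]
orientation: [-180.0, 0.1, -165.4]
force: [-0.6, 0.1, 0.6]
opening: 0.0004
gripper_force: 0.0
```

```bash
python3 fit.py
python3 - <<'E'
from h import *
print(ctrl.get_obs()["tool_pos"])
a=[ctrl.snapshot(n)["img"][...,::-1] for n in("scene","side")]
c=lambda i,x,y:cv2.resize(i[y:y+150,x:x+133],None,fx=3,fy=3,interpolation=3)
cv2.imwrite("pics/c4.png",np.hstack([c(a[0],250,110),c(a[1],200,150)]))
E
```

```text
[ 0.5332 -0.0703  0.2826] 16.189813419316092
('meter', 'scene') [-0.4211 -3.5248]
('meter', 'side') [0.9485 0.0596]
('lid_hinge', 'scene') [1.3943 1.3555]
('lid_hinge', 'side') [1.9059 1.0539]
('key_oblong_top', 'scene') [-1.5293 -0.3675]
('key_oblong_top', 'side') [ 3.5315 -0.0222]
('key_round_inner_top', 'scene') [-1.1143 -0.6515]
('key_round_inner_top', 'side') [-3.0838  3.7737]
('key_round_outer_top', 'scene') [-6.4692 17.9522]
('key_round_outer_top', 'side') [-3.7437 -6.505 ]
('key_oblong_top', 'scene') [-0.1293 -1.9675]
('key_round_inner_top', 'scene') [ 0.1857 -1.9515]
('key_round_outer_top', 'scene') [ 1.0308 -1.8478]
('key_oblong_top', 'side') [-1.1685 -1.2222]
('key_round_inner_top', 'side') [-1.7838 -1.0263]
('key_round_outer_top', 'side') [-2.5437 -1.205 ]
lid [0.0852] [ 3.2848  1.1701 -2.3624 -3.2894] [ 0.5439 -0.0671  0.1019] shut [ 0.5418 -0.0678  0.0945]
key [ 0.4712 -0.1258  0.0634] hinge [ 0.6263 -0.0432  0.0725]
beaker scene 0.57 [0.4481 0.0403]
beaker side 0.65 [0.4553 0.0411]
sample_tube scene 0.95 [0.6302 0.1435]
sample_tube scene 0.84 [0.5817 0.0776]
sample_tube scene 0.56 [0.6412 0.0921]
sample_tube side 0.84 [0.6538 0.0957]
sample_tube side 0.6 [0.6312 0.1486]
spare_vial side 0.54 [ 0.5511 -0.2156]
spare_vial side 0.18 [0.4412 0.0254]
[ 0.467413   -0.12482206  0.19008868]
```

View pics/c4.png

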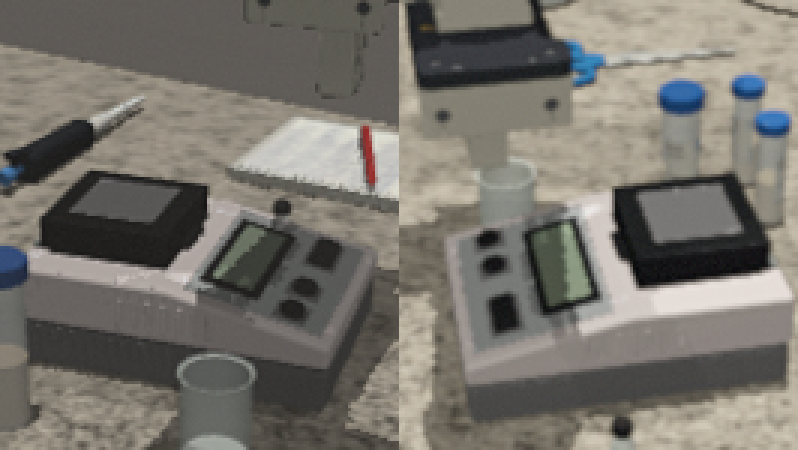

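Run:
```python
from h import *
q=[.5334,-.0706,.262]
def W(l):
    c,s=np.cos(q[2]),np.sin(q[2]);return np.array([q[0]+c*l[0]-s*l[1],q[1]+s*l[0]+c*l[1],l[2]])
out=[]
for n,(x,y) in {"scene":(255,150),"side":(262,200)}.items():
    s=ctrl.snapshot(n);im=cv2.resize(s["img"][y:y+100,x:x+66,::-1],None,fx=6,fy=6,interpolation=2)
    for a,col in((0,(0,255,0)),(.08,(0,0,255))):
        P=[]
        for v,w,h in((.088,.045,.022),(.088,-.045,.022),(.088,-.045,0),(.088,.045,0),(.088,.045,.022),(0,.045,.022),(0,-.045,.022),(.088,-.045,.022)):
            P.append((proj(s,W((.097-v*np.cos(a)+h*np.sin(a),w,.0725+v*np.sin(a)+h*np.cos(a))))-[x,y]+.5)*6)
        cv2.polylines(im,[np.int32(P)],False,col,1)
    out.append(im)
cv2.imwrite("pics/c5.png",np.hstack(out))
```

```text
(no output)
```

View pics/c5.png

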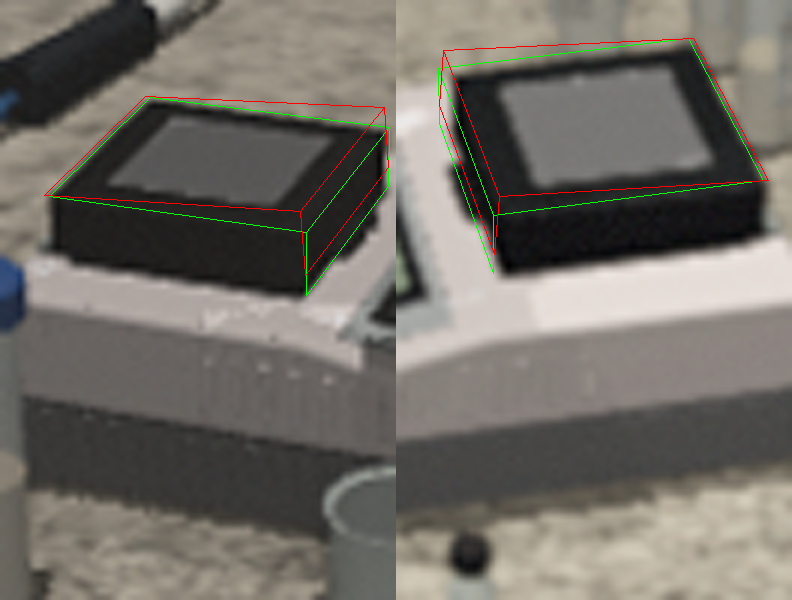

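The green outline (angle 0) matches the lid in both views, so the lid is shut. The red outline (0.08 rad) does not match. The tips hang over the oblong key, and the round keys are well to the left. Next is the key press.

Emit:
apply_moves([
  [[0.2, 0, -3], 0, 1],
  [[0.2, 0, -6], 0, 1],
  [[0.2, 0, -9], 0, 1],
  [[0.2, 0, -10], 0, 1],
  [[0.2, 0, -10.4], 0, 1],
  [[0.2, 0, -10.6], 0, 1],
  [[0.2, 0, -10.6], 0, 1],
  [[0.2, 0, -10.6], 0, 1],
])

```text
clock: 9.58
tool_pos: [0.4703, -0.1248, 0.0851]
orientation: [-180.0, 0.1, -165.4]
force: [0.4, -0.3, 0.4]
opening: 0.0008
gripper_force: 0.0
```

Emit:
apply_moves([
  [[0, 0, -0.1], 0, 1],
  [[0, 0, -0.2], 0, 1],
  [[0, 0, -0.3], 0, 1],
  [[0, 0, -0.4], 0, 1],
  [[0, 0, -0.4], 0, 1],
  [[0, 0, -0.4], 0, 1],
])

```text
clock: 10.08
tool_pos: [0.47, -0.1247, 0.0804]
orientation: [-180.0, 0.1, -165.4]
force: [1.1, 2.1, 1.8]
opening: 0.0004
gripper_force: 1.1
```

Emit:
apply_moves([
  [[0, 0, -0.1], 0, 1],
  [[0, 0, -0.2], 0, 1],
  [[0, 0, -0.2], 0, 1],
  [[0, 0, -0.2], 0, 1],
])

```text
clock: 10.42
tool_pos: [0.4703, -0.1247, 0.0784]
orientation: [-180.0, 0.1, -165.4]
force: [3.5, 1.2, 4.8]
opening: 0.0005
gripper_force: 2.0
```

Emit:
apply_moves([
  [[0, 0, -0.1], 0, 1],
  [[0, 0, -0.15], 0, 1],
  [[0, 0, -0.15], 0, 1],
  [[0, 0, -0.15], 0, 1],
])

```text
clock: 10.75
tool_pos: [0.4705, -0.1247, 0.0773]
orientation: [-180.0, 0.1, -165.4]
force: [1.1, 1.6, 9.5]
opening: 0.0003
gripper_force: 4.9
```

Emit:
apply_moves([
  [[0, 0, -0.05], 0, 1],
  [[0, 0, -0.05], 0, 1],
  [[0, 0, -0.05], 0, 1],
])

```text
clock: 11.0
tool_pos: [0.4705, -0.1247, 0.0772]
orientation: [-180.0, 0.1, -165.4]
force: [1.4, 2.7, 12.9]
opening: 0.0004
gripper_force: 6.9
```

Emit:
apply_moves([
  [[0, 0, 0.5], 0, 1],
  [[0, 0, 1.5], 0, 1],
  [[0, 0, 4], 0, 1],
  [[0, 0, 8], 0, 1],
  [[0, 0, 12], 0, 1],
  [[0, -4, 14], 0, 1],
  [[0, -8, 14], 0, 1],
  [[0, -12, 14], 0, 1],
  [[0, -16, 14], 0, 1],
  [[0, -20, 14], 0, 1],
  [[0, -20, 14], 0, 1],
  [[0, -20, 14], 0, 1],
  [[0, -20, 14], 0, 1],
])

```text
clock: 12.08
tool_pos: [0.468, -0.3246, 0.2148]
orientation: [179.9, -0.1, -165.5]
force: [0.4, 0.4, -0.0]
opening: 0.0003
gripper_force: 0.0
```

Run:
```python
from h import *
a=[ctrl.snapshot(n)["img"][...,::-1] for n in("scene","side")]
c=lambda i,x,y:cv2.resize(i[y:y+150,x:x+133],None,fx=3,fy=3,interpolation=3)
cv2.imwrite("pics/c6.png",np.hstack([c(a[0],250,130),c(a[1],200,170)]))
```

```text
(no output)
```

View pics/c6.png

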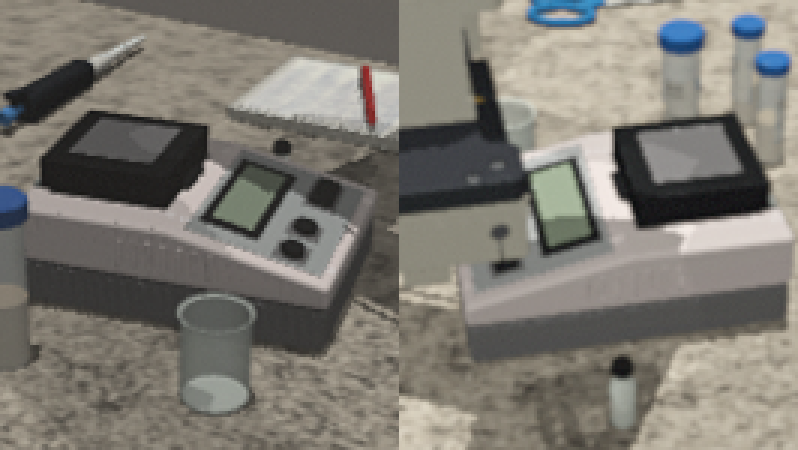

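The lid is shut, the key bottomed out (z stalled at 12.9 N) and is up again, and nothing has moved. Handing in.

```bash
python3 -c "
from plant import ctrl
print(ctrl.close_job())"
```

```text
the job is handed in; nothing more can be done
None
```

I pushed the lid shut, pressed the oblong key to its stop (12.9 N) and let it come up, then drew the arm clear and handed the job in; the final pictures show the lid shut and nothing visibly moved, but no verdict was returned.

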